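# Clamp a shaft in its V-block with a quick-thread screw

### The job

Take the wing-headed clamp screw out of the wooden rack and stand it upright in the threaded boss on the V-block's bridge. Turn it gently backward (anticlockwise seen from above) until you feel the thread start drop, then turn it forward until its foot clamps the shaft snugly, and let go of it. Never force the screw in the thread or crush the shaft, do not push the shaft along its vee, and leave the other things where they are.

Things in the scene. Friction and masses are not known exactly. Their poses are not given: they have to be found in the camera images.
- screw: Steel clamp screw, 250 g, 94 mm tall, hanging wing-up in the rack's -y hole by its collar (38 mm across, 52 to 58 mm above the foot), foot 3 mm above the table; lift it 65 mm to clear the rack. Origin at the centre of its foot, z up. Foot 10 mm wide, widening over 4 mm to a round shank of 16 mm diameter.
- screw_foot (a point): Centre of the screw's flat foot (same as the body's origin).
- screw_lugs (a point): On the screw's axis between its two thread lugs, 31.3 mm above the foot. The lugs are the round ends of one cross pin of 5 mm diameter along the screw's x, 28 mm tip to tip.
- screw_wing (a point): Middle of the screw's flat upright wing, 76 mm above the foot: 36 mm along the screw's x, 12 mm thick along its y, from 58 to 94 mm above the foot.
- vblock: Fixed steel V-block with a bridge; origin at the middle of its underside, x along the shaft, z up. Block 70 mm along x, 96 mm along y; bridge strap 44 mm along x, 118 mm along y, top 78 mm above the table. On the strap stands the threaded boss: a ring 37 mm across, 26 mm high, with an upright bore of 17.6 mm inside the threads, 30 mm between the walls.
- boss_mouth (a point): On the bore's axis, level with the boss's flat top (the land), 104 mm up. Two-start right-hand thread, lead 24 mm a turn. Each start is a notch 50 degrees wide in the land, half a turn apart, with a tooth 5 mm above the land at its anticlockwise edge. How the notches are turned differs each time and is not measured. Lugs on the land: foot 75 mm above the table (80 on a tooth).
- thread_start (a point): On the bore's axis, 65 mm up: about where the foot comes when the lugs have dropped (about 10 mm) into a notch. Turning backward (anticlockwise, at most half a turn) gets there; its own weight makes it drop if it is free to slide; then the teeth stop it. Forward on the land it jams on the teeth. From a notch, forward drives it down 24 mm a turn, with 1 mm of axial play.
- shaft_crown (a point): On the bore's axis at the seated shaft's top, 60 mm up, where the foot bears when clamped: some 55 to 80 degrees forward of the notch. The screw turns tight 10 to 15 degrees later. Snug is when a light turning load stays on the wing (0.05 to 0.1 N m, or 1 to 3 N on each finger beside it); 20 to 25 degrees more is too tight. It then holds by friction when let go.
- shaft: Dark steel shaft, 30 mm in diameter, 240 mm long plus a thinner end, lying in the vee along the V-block's x, loose, 0.95 kg. Origin at its middle, on its axis.
- rack: Fixed wooden rack 70 x 150 x 55 mm (x, y, z) with two upright holes of 31 mm, 35 mm to its -y side (the screw) and 47 mm to its +y side (a round pin gauge, 37 mm in diameter, standing 20 mm above the rack). Origin at the centre of its underside.
- pin_gauge: Bystander: round-headed steel pin gauge in the rack's other hole.
- gauge_box: Bystander: closed wooden box, 90 x 140 x 35 mm.
- micrometer: Bystander: grey micrometer lying on the table.
- brush: Bystander: brush lying on the table.
- wrench: Bystander: wrench lying on the table.
- oiler: Bystander: small upright bottle.
- cup: Bystander: steel cup.

How it is judged:
On the way, in this order (a step that is already met when the one before it is completed fails the run):
1. the screw's foot is in the bore, upright, not yet in the thread (z of screw_foot in the frame of vblock between 0.0695 and 0.098 m and horizontal distance between screw_foot and boss_mouth below 0.006 m and angle between screw's own z axis and vertical below 0.2 rad), for 0.1 s.
2. the lugs have dropped into the thread start (z of screw_foot in the frame of vblock below 0.0685 m and horizontal distance between screw_foot and boss_mouth below 0.004 m), for 0.1 s.
3. the screw's foot presses the shaft into the vee with more than 6 N (contact force between screw and shaft above 6 N and z of screw_foot in the frame of vblock below 0.0617 m), for 0.2 s.
At the end, for the whole second after the job is handed in: The screw, let go, stands upright (within 5 degrees) in the boss with its foot on the shaft's crown (within 1.5 mm in height, 4 mm sideways) and still presses on it with more than 4 N; screw and shaft are at rest (z of screw_foot in the frame of vblock below 0.0617 m and horizontal distance between screw_foot and shaft_crown below 0.004 m and angle between screw's own z axis and vertical below 0.09 rad and contact force between screw and shaft above 4 N and linear speed of each of screw, shaft below 0.01 m/s); the robot touches nothing.
It fails at once if the screw is forced in the bridge or thread with more than 80 N (contact force between screw and vblock above 80 N).
It fails at once if the shaft is pressed by the screw with more than 80 N (contact force between screw and shaft above 80 N).
It fails at once if the shaft is pushed more than 10 mm (distance of shaft from where it was at the start of the episode above 0.01 m).
It fails at once if a bystander is moved more than 20 mm (distance of any of pin_gauge, gauge_box, micrometer, brush, wrench, oiler, cup from where it was at the start of the episode above 0.02 m).
It also fails if it takes over 64 s, if anything falls off the work surface, if the arm or the gripper's body presses on something with over 40 N, if the wrist force passes 120 N, or if a joint passes its speed limit or range.

### The arm

A 7-joint arm with a two-finger parallel gripper is mounted at the origin on the work surface. World frame = base frame: x ahead of the robot, y to its left, z up, the work surface at z = 0. Lengths are in m, angles in rad, forces in N, time in s.
With the tool pointing down it reaches from about 0.4 to 0.875 m from the base axis. Payload 19.3 kg.
Tool frame: the origin (TCP) lies at the very end of the fingers, on their centre line; the grasp point (between the pads) lies bot.pinch_z behind it (bot.pinch_z is the distance from the TCP to the grasp point, in m); z points along the fingers, y is the line along which they close (so a half turn about z gives the same grasp; the last joint's range is limited). The gripper opens to 85 mm and grips with 20 to 120 N. Pads are 22 mm wide; open, the fingers measure 114 mm over their backs; the gripper's body (76 mm by 85 mm) begins 54 mm behind the grasp point. The pads swing forward as they close: fully open they stand 13 mm farther back than shut.
Start: joints at [-1.245, 0.521, -0.036, 1.599, 0.021, 1.021, -0.113], TCP at [0.241, 0.577, 0.231] pointing down, gripper open.
Joint ranges: [-2.91, 2.91], [-0.3, 2.13], [-1.5, 1.42], [0.17, 2.43], [-1.26, 4.41], [0.16, 1.93], [-2.52, 2.52]. Speed limits (rad/s): [1.89, 1.89, 2.39, 2.39, 3.01, 3.01, 3.01].

### API

Orientations are given as [roll, pitch, yaw] about the fixed x, y, z axes, in that order (R = Rz(yaw) Ry(pitch) Rx(roll)).
In Python, from workcell import bot, grab_frame, ticket gives the robot as it stands.
- The arm moves only by the tool arm_command, never from a script. Its argument "commands" is a list of rows, each a list of 3 entries, a list of its own where there are three numbers: the shift along the world's x, y, z in mm, then the turn about the world's z in rad, then the gripper command: -1 is fully open, 1 is shut, values between are in proportion. In form: [[[tx, ty, tz], roll, fingers], ...]. A call has 1 to 20 rows; each row shifts and turns the commanded pose from where the row before left it; what a row does not reach is not made up. A row lasts 1/10 s, in which the tool goes at most 50 mm and 8.59 degrees, less where a joint would pass 70% of its speed; a pose out of reach is approached as far as the arm can. A call with a gripper value outside its range is refused whole. The fingers move at their own pace and stop on an object; "newtons" is the grip in N (left out, the last holds). Time passes only in rows, so rows that do not move let the fingers close. It gives the time, the measured TCP pose, the force, the opening and the grip force at its end, in the units of the state.
- bot.observe(): the state, without advancing time (a new reading comes with each control period).
- grab_frame(name): name is "scene" or "top" or "wrist"; returns a dict with "image" (400x640x3 uint8, red, green, blue), "vertical_fov" (degrees; the focal length in pixels is half the picture's height over the tangent of half this angle, whatever the lens; pixels are square), "cx", "cy" (the principal point, pixels), "R" (3x3) and "t" (3): a world point X has camera coordinates R X + t. Camera axes: x right, y down, z forward; pixel columns grow to the right and rows downward; lengths in m; the calibration is good to about 2 mm. A picture is of the moment at which its call begins. There is no depth.
- ticket.job_done(): hands the job in; it is judged then, once.
The state is a dict: "clock": time; "qpos": joint angles; "qd": joint speeds; "joint_efforts": joint torques, N m; "position": TCP position; "tool_rot": TCP orientation; "force": force on the tool from outside, world axes, zero at the start; "moment": the same for the moment, N m; "grip_width": finger opening in m; "finger_force": force on a finger pad.
Only numpy, scipy, OpenCV 4.12 (cv2) and the standard library are available. Lean on these libraries where they do the work, as an engineer would, in place of code of your own. Each camera call takes 0.05 s, during which the arm holds its last target. There are 200 camera calls.

## Working session

There is one attempt and no reset: what is moved stays moved. The work goes in short steps, Python scripts to look and compute and a tool call to move; the robot and the scene stay as the last step left them, time stands still between calls to the robot, and variables do not carry over. Pictures are saved under pics/ and viewed, at most 10 in all, crops included, and the job is handed in when it is done.

Besides the shell and the picture viewer there is one more tool, called after "Emit:" as a command line: name --argument value ..., lists and objects as JSON in quotes. arm_command: Moves the arm, as the interface text tells. Its arguments: {"type":"object","properties":{"commands":{"type":"array"},"newtons":{"type":"number"}},"required":["commands"]}

```bash
mkdir -p pics; cat > h.py <<'E'
import numpy as np, cv2
from workcell import bot, grab_frame, ticket
def snap(name,fn,crop=None,s=1):
    f=grab_frame(name); im=f["image"][:,:,::-1]
    if crop: x0,y0,x1,y1=crop; im=im[y0:y1,x0:x1]
    if s!=1: im=cv2.resize(im,None,fx=s,fy=s,interpolation=cv2.INTER_CUBIC)
    cv2.imwrite("pics/"+fn,im); return f
def foc(f): return f["image"].shape[0]/2/np.tan(np.radians(f["vertical_fov"])/2)
def ray(f,u,v,z):
    R=np.array(f["R"]);t=np.array(f["t"]);k=foc(f)
    d=R.T@np.array([(u-f["cx"])/k,(v-f["cy"])/k,1]);c=-R.T@t
    return c+d*(z-c[2])/d[2]
def proj(f,X):
    c=np.array(f["R"])@X+np.array(f["t"]);k=foc(f)
    return k*c[0]/c[2]+f["cx"],k*c[1]/c[2]+f["cy"]
E
python3 - <<'E'
from h import *
for n in("top","scene"):
    f=snap(n,n+"0.png"); print(n,f["vertical_fov"],f["cx"],f["cy"],np.round(f["R"],3).tolist(),np.round(-np.array(f["R"]).T@f["t"],3))
print(bot.observe(),bot.pinch_z)
E
```

```text
top 52.597039871879524 322.19380079219354 199.40190648728893 [[0.002, -1.0, -0.015], [-0.993, -0.0, -0.121], [0.121, 0.015, -0.993]] [ 0.361 -0.005  1.139]
scene 55.11699735867375 324.2778578798647 192.4684727714391 [[-0.421, 0.907, 0.013], [0.689, 0.329, -0.645], [-0.589, -0.263, -0.764]] [1.074 0.252 0.807]
{'clock': 0.1, 'qpos': array([-1.24519934,  0.5219367 , -0.03632809,  1.59995251,  0.02120029,
        1.02109605, -0.11282461]), 'qd': array([-1.31940954e-04,  1.90153650e-05,  1.05598151e-03, -3.02813667e-03,
        4.66369196e-04, -1.62470622e-03,  9.98400387e-04]), 'joint_efforts': array([ 4.05907238e-03, -9.28477764e+01,  1.98430136e+00, -3.70528936e+01,
        1.81363063e-02,  5.20391899e-03,  3.93523430e-05]), 'position': array([0.24087933, 0.57638907, 0.23079377]), 'tool_rot': array([-3.14058748e+00,  7.04314047e-05,  2.74576087e+00]), 'force': array([-0.19388127,  0.08787148, -0.22603383]), 'moment': array([ 0.00229369, -0.02563994, -0.01277252]), 'finger_force': 0.0, 'grip_width': 0.08497028496375318} 0.0187
```

View pics/top0.png

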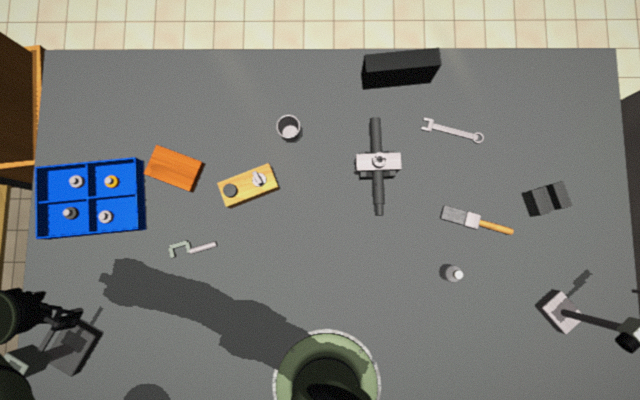

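View pics/scene0.png

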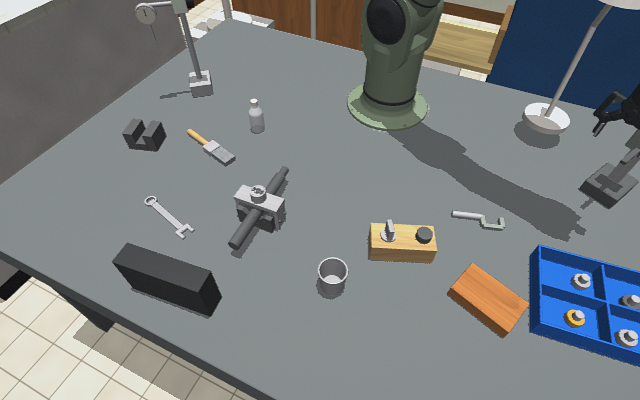

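The top view shows the rack around (248,186) with the screw at (259,179), and the boss at (378,160). In the scene view the screw is at (388,233) and the boss at (259,191). Next I'll enlarge both.

```bash
python3 - <<'E'
from h import *
def c(im,x,y,w=40,h=30): return cv2.resize(im[y-h:y+h,x-w:x+w],(400,300),interpolation=cv2.INTER_CUBIC)
t=cv2.imread("pics/top0.png");s=cv2.imread("pics/scene0.png")
cv2.imwrite("pics/m.png",np.vstack([np.hstack([c(t,248,186),c(t,378,160)]),np.hstack([c(s,400,235),c(s,259,200)])]))
f=grab_frame("top")
for n,u,v,z in[("screw",259,179,.09),("boss",378,160,.104),("rack",248,188,.055)]: print(n,ray(f,u,v,z))
E
```

```text
screw [0.54309769 0.1774409  0.09      ]
boss [ 0.59065595 -0.1343615   0.104     ]
rack [0.52440651 0.21295084 0.055     ]
```

View pics/m.png

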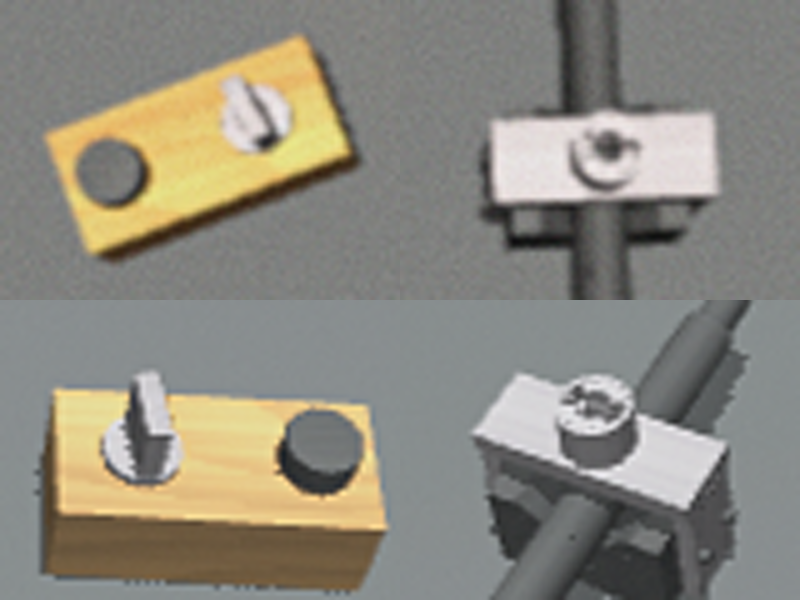

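```bash
python3 - <<'E'
from h import *
f=grab_frame("top");g=grab_frame("scene")
T=lambda o,p,z,F=f: ray(F,o[0]+p[0]/5,o[1]+p[1]/5,z)[:2]
C=np.array([T((208,156),p,.055) for p in[(302,36),(355,158),(97,255),(46,135)]])
print("rack",C.mean(0),"len",np.linalg.norm(C[0]-C[3]),np.linalg.norm(C[1]-C[0]))
d=(C[0]+C[1]-C[2]-C[3]);d/=np.linalg.norm(d);print("hole",C.mean(0)+.035*d,"dir",d, "yaw rack deg",np.degrees(np.arctan2(d[0],-d[1])))
print("collar",T((208,156),(257,119),.061), "scene collar",T((360,205),(143,150),.061,g))
a,b=T((208,156),(234,80),.097),T((208,156),(265,143),.097);print("wing",a,b,np.linalg.norm(a-b),np.degrees(np.arctan2(*(a-b)[::-1])))
S=np.array([T((338,130),p,.078) for p in[(92,122),(312,112),(318,192),(92,203)]])
e=S[1]+S[2]-S[0]-S[3];print("strap",S.mean(0),np.linalg.norm(e)/2,np.degrees(np.arctan2(*e[::-1])))
print("boss top",T((338,130),(207,147),.104),"scene",T((219,170),(197,105),.104,g))
E
```

```text
rack [0.5322817  0.21305685] len 0.14911774101603023 0.07383396276498773
hole [0.54494766 0.18042905] dir [ 0.36188465 -0.93222288] yaw rack deg 21.215984237615416
collar [0.54593115 0.18135438] scene collar [0.5513296  0.18552251]
wing [0.56049479 0.18765669] [0.52705714 0.1706741 ] 0.03750313448587046 26.925474667669626
strap [ 0.59252851 -0.13938393] 0.11888993166952086 -87.3117179420571
boss top [ 0.59224371 -0.13802085] scene [ 0.59532827 -0.13502951]
```

Emit:
arm_command --commands '[[[25,-33,0],0.07,-1],[[25,-33,0],0.07,-1],[[25,-33,0],0.07,-1],[[25,-33,0],0.07,-1],[[25,-33,0],0.07,-1],[[25,-33,0],0.07,-1],[[25,-33,0],0.07,-1],[[25,-33,0],0.07,-1],[[25,-33,0],0.07,-1],[[25,-33,0],0.07,-1],[[25,-33,0],0.07,-1],[[25,-33,0],0.07,-1],[[0,0,0],0,-1],[[0,0,0],0,-1]]'

```text
clock: 1.65
position: [0.5412, 0.18, 0.2311]
tool_rot: [3.141, -0.0, -2.7]
force: [0.5, 0.9, -0.0]
grip_width: 0.0853
finger_force: 0.0
```

```bash
python3 - <<'E'
from h import *
o=bot.observe();print(o["position"],o["tool_rot"],o["qpos"])
f=snap("wrist","w1.png");print(f["vertical_fov"],-np.array(f["R"]).T@f["t"])
print(proj(f,np.array([.545,.181,.061])))
E
```

```text
[0.54116771 0.17996309 0.23105261] [ 3.14146426e+00 -3.97594206e-04 -2.69975600e+00] [-0.33938543  0.43641437 -0.11705611  1.7437774   0.05991929  0.96526406
  1.532923  ]
62.096385588920384 [0.46774992 0.14433727 0.37374326]
(np.float64(315.7662293426808), np.float64(180.30620652514452))
```

View pics/w1.png

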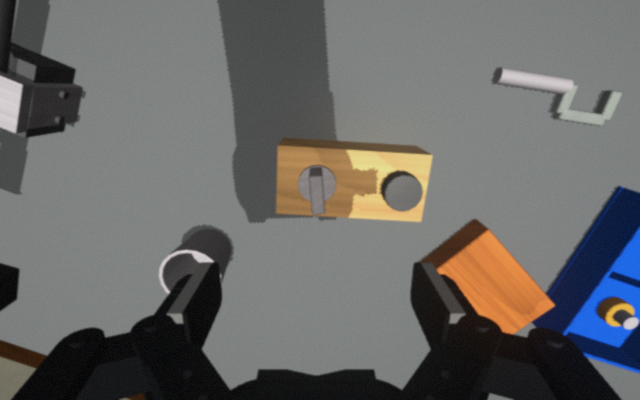

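The wrist view shows the collar near (317,184) and the wing running from (316,168) to (318,214), well aligned with the pads. I'll turn back half a turn to leave joint 7 room for backward turning, then measure again.

Emit:
arm_command --commands '[[[0,0,0],-0.15,0],[[0,0,0],-0.15,0],[[0,0,0],-0.15,0],[[0,0,0],-0.15,0],[[0,0,0],-0.15,0],[[0,0,0],-0.15,0],[[0,0,0],-0.15,0],[[0,0,0],-0.15,0],[[0,0,0],-0.15,0],[[0,0,0],-0.15,0],[[0,0,0],-0.15,0],[[0,0,0],-0.15,0],[[0,0,0],-0.15,0],[[0,0,0],-0.15,0],[[0,0,0],-0.15,0],[[0,0,0],-0.15,0],[[0,0,0],-0.15,0],[[0,0,0],-0.15,0],[[0,0,0],-0.15,0],[[0,0,0],-0.15,0]]'

```text
clock: 3.7
position: [0.5401, 0.1824, 0.2313]
tool_rot: [-3.141, -0.0, 0.581]
force: [0.1, -0.2, -0.4]
grip_width: 0.0427
finger_force: 0.0
```

Emit:
arm_command --commands '[[[0,0,0],-0.14,0],[[0,0,0],0,0],[[0,0,0],0,0]]'

```text
clock: 4.0
position: [0.5404, 0.1818, 0.2312]
tool_rot: [-3.141, 0.0, 0.452]
force: [-0.5, -0.1, 0.5]
grip_width: 0.0426
finger_force: 0.0
```

```bash
python3 - <<'E'
from h import *
o=bot.observe();print(o["position"],o["tool_rot"],o["qpos"],o["force"])
f=snap("wrist","w2.png");u,v=proj(f,np.array([.545,.181,.061]));print(u,v)
g=cv2.imread("pics/w1.png");w=cv2.imread("pics/w2.png");x,y=int(u),int(v);print(x,y)
c=lambda im,x,y:cv2.resize(im[y-40:y+40,x-40:x+40],(400,400),interpolation=cv2.INTER_CUBIC)
cv2.imwrite("pics/m2.png",np.hstack([c(g,316,190),c(w,x,y)]))
import pickle;pickle.dump({k:f[k] for k in f},open("w2.pkl","wb"))
E
```

```text
[0.54042529 0.18177235 0.23120305] [-3.14133955e+00  2.52296121e-04  4.51520507e-01] [-0.88187426  0.51292244  0.65282916  1.77203986 -0.36700742  0.98141859
 -1.20281448] [-0.54144857 -0.07950026  0.46032785]
317.89731922106495 172.1472371217556
317 172
```

View pics/m2.png

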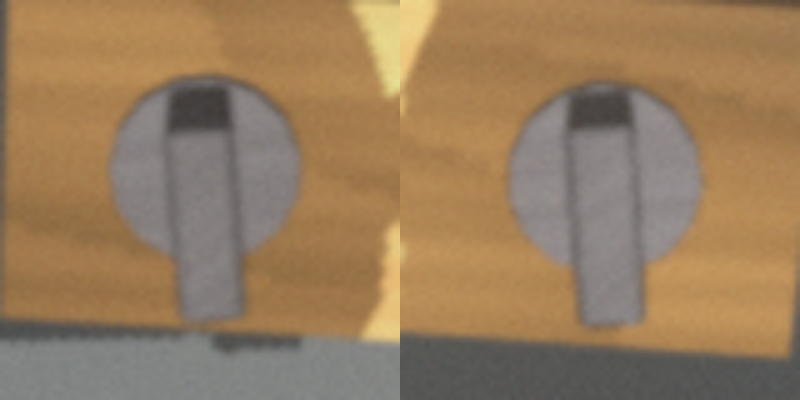

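The two crops agree: the collar centre is at (317.2,183.8) in w1 and (318.1,167.4) in w2. The wing is skewed by about 3° in the picture.

```bash
python3 - <<'E'
from h import *
import pickle
f=pickle.load(open("w2.pkl","rb"))
print("screw",ray(f,318.1,167.4,.061),"avg",ray(f,317.9-.6,172.15-4.1,.061))
P=[ray(f,277+x/5,132+y/5,.097)[:2] for x,y in[(170,131),(235,131),(244,322),(180,325)]]
P=np.array(P);print("wing",P.mean(0));d=P[0]+P[1]-P[2]-P[3];print(np.linalg.norm(d)/2,"angle",np.degrees(np.arctan2(d[1],d[0])),np.linalg.norm(P[0]-P[1]))
print("tool y angle",np.degrees(.4515)-90)
E
```

```text
screw [0.5493035  0.18288084 0.061     ] avg [0.54839195 0.18329355 0.061     ]
wing [0.5486442  0.18245165]
0.034245617057943364 angle 28.752274019511095 0.010974897649465524
tool y angle -64.13095554984334
```

Emit:
arm_command --commands '[[[4,0,-20],0.03,0],[[4,1,-20],0.02,0],[[0,0,-20],0,0],[[0,0,-20],0,0],[[0,0,-20],0,0],[[0,0,-20],0,0],[[0,0,-20],0,0],[[0,0,-15],0,0],[[0,0,-10],0,0],[[0,0,0],0,0],[[0,0,0],0,0]]'

```text
clock: 5.15
position: [0.5493, 0.1817, 0.0668]
tool_rot: [3.142, -0.0, 0.496]
force: [0.2, 0.7, -0.1]
grip_width: 0.0427
finger_force: 0.0
```

```bash
python3 - <<'E'
from h import *
o=bot.observe();print(o["position"],o["tool_rot"],o["qpos"],o["force"])
f=snap("wrist","w3.png",(180,120,480,400),2)
E
```

```text
[0.54927278 0.18169377 0.06676292] [ 3.14158979e+00 -4.83668109e-04  4.96211806e-01] [-0.74873869  0.73607593  0.47982646  1.86351266 -0.52325497  0.66915885
 -1.03047567] [ 0.18584503  0.68516866 -0.1404424 ]
```

View pics/w3.png

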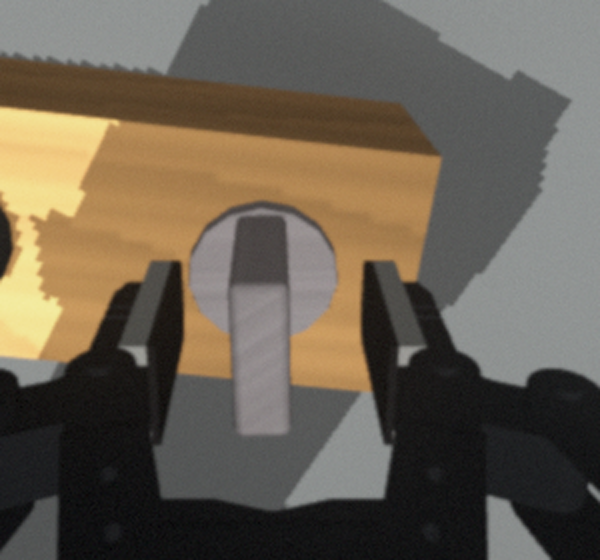

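The wing stands between the pads, its middle at about x=262 against 272 for the pads, so it can be gripped.

Emit:
arm_command --commands '[[[0,0,0],0,1],[[0,0,0],0,1],[[0,0,0],0,1],[[0,0,0],0,1],[[0,0,0],0,1],[[0,0,0],0,1]]' --newtons 50

```text
clock: 5.8
position: [0.5492, 0.1819, 0.0669]
tool_rot: [-3.141, -0.001, 0.496]
force: [-1.0, -0.5, 7.2]
grip_width: 0.0113
finger_force: 48.7
```

Emit:
arm_command --commands '[[[0,0,10],0,1],[[0,0,20],0,1],[[0,0,30],0,1],[[0,0,30],0,1],[[0,0,30],0,1],[[0,0,30],0,1],[[0,0,0],0,1],[[0,0,0],0,1]]'

```text
clock: 6.6
position: [0.5489, 0.1818, 0.2169]
tool_rot: [-3.141, -0.001, 0.496]
force: [-0.9, 0.1, -3.0]
grip_width: 0.0114
finger_force: 49.0
```

```bash
python3 - <<'E'
from h import *
o=bot.observe();print(o["position"],o["tool_rot"],o["qpos"],o["force"],o["moment"])
f=snap("scene","s2.png",(340,120,490,270),4)
E
```

```text
[0.548894   0.18183411 0.21688032] [-3.14123696e+00 -1.02024266e-03  4.95989185e-01] [-0.85544123  0.5394008   0.6302939   1.76646114 -0.37952229  0.95883989
 -1.1459965 ] [-0.91529554  0.13996463 -2.99760977] [-0.05261723 -0.0020543  -0.04524809]
```

View pics/s2.png

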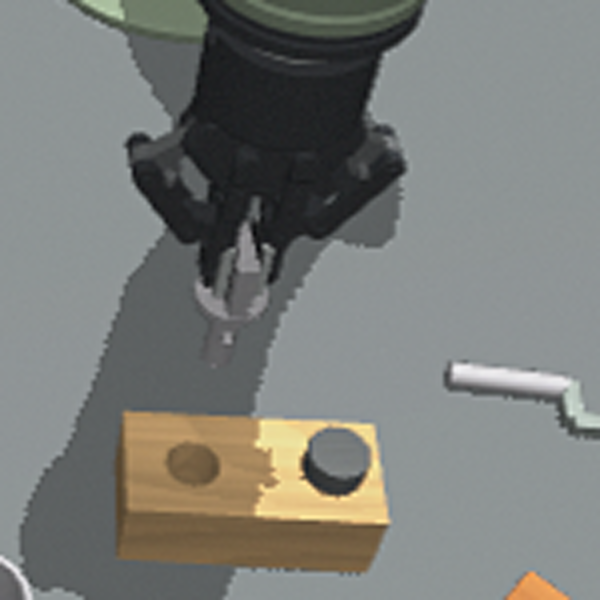

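The scene crop shows the screw lifted clear and upright, with the rack hole empty and the pin gauge untouched. Next I'll move above the boss.

Emit:
arm_command --commands '[[[0,0,20],0,1],[[4,-20,23],-0.04,1],[[4,-30,0],-0.04,1],[[4,-30,0],-0.04,1],[[5,-30,0],-0.04,1],[[5,-30,0],-0.04,1],[[5,-30,0],-0.04,1],[[5,-30,0],-0.04,1],[[5,-30,0],-0.04,1],[[5,-30,0],-0.04,1],[[5,-30,0],-0.04,1],[[4,-29,0],-0.04,1],[[0,0,0],0,1],[[0,0,0],0,1],[[0,0,0],0,1]]'

```text
clock: 8.15
position: [0.5998, -0.1365, 0.2585]
tool_rot: [-3.141, 0.001, 0.057]
force: [-0.3, 1.1, -3.5]
grip_width: 0.0109
finger_force: 49.2
```

```bash
python3 - <<'E'
from h import *
import pickle
o=bot.observe();print(o["position"],o["tool_rot"],o["qpos"],o["force"],o["moment"])
f=grab_frame("wrist");pickle.dump(f,open("w4.pkl","wb"));p=proj(f,np.array([.595,-.137,.104]));print(p, -np.array(f["R"]).T@f["t"])
im=f["image"][:,:,::-1];x,y=map(int,p)
cv2.imwrite("pics/w4.png",cv2.resize(im[y-70:y+80,x-100:x+100],None,fx=4,fy=4,interpolation=cv2.INTER_CUBIC));print(x-100,y-70)
E
```

```text
[ 0.59977014 -0.136461    0.25851755] [-3.14099083e+00  1.24879305e-03  5.67897860e-02] [-0.35752881  0.59157907  0.75960361  1.62271718 -0.44350745  1.10886709
 -0.99474386] [-0.30561972  1.07120678 -3.47535773] [ 0.07844206  0.01342379 -0.0048621 ]
(np.float64(315.41515988231913), np.float64(185.29813808736108)) [ 0.68144488 -0.13267904  0.40104431]
215 115
```

View pics/w4.png

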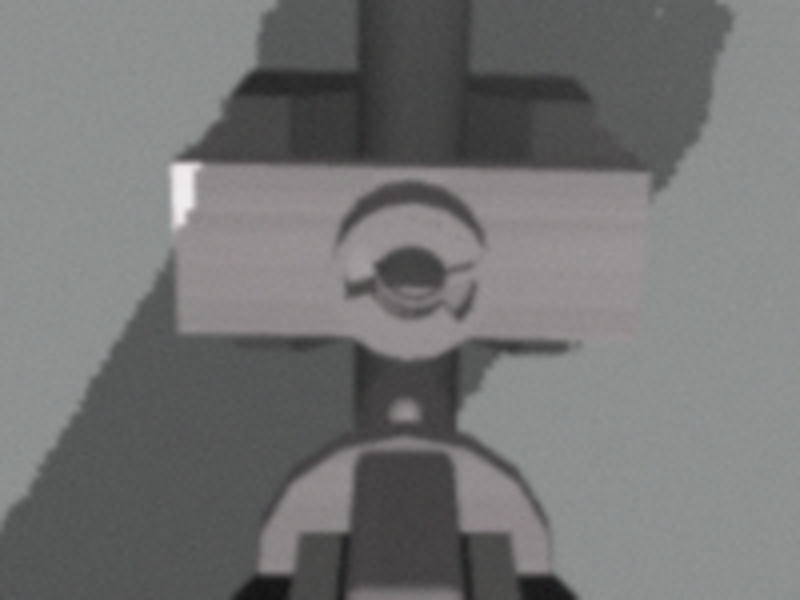

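The wrist view shows the boss's top ring centred at crop (411,281), i.e. pixel (317.7,185.4). The notches lie roughly left and right, with the right one spanning about 8° above to 42° below horizontal. A lug tip is at crop (405,411) and the collar edge at (405,430–443).

```bash
python3 - <<'E'
from h import *
import pickle
f=pickle.load(open("w4.pkl","rb"))
r=lambda x,y,z: ray(f,215+x/4,115+y/4,z)[:2]
print("boss",r(411,281.5,.104))
S=np.array([r(*p,.078) for p in[(172,163),(650,170),(643,333),(178,333)]]);print("strap",S.mean(0))
print("boss base/edge diam",np.linalg.norm(r(333,281,.104)-r(488,281,.104)),np.linalg.norm(r(411,203,.104)-r(411,360,.104)))
z=.1946
print("collar",r(405,430,z+.052),r(405,443,z+.058),"lugtip",r(405,411,z+.0313),"collar lr",r(258,560,z+.058),r(550,560,z+.058))
E
```

```text
boss [ 0.59504972 -0.13917349]
strap [ 0.59532248 -0.13923249]
boss base/edge diam 0.03605651840166893 0.03803228433058977
collar [ 0.61710045 -0.13644328] [ 0.6179009  -0.13639455] lugtip [ 0.61138254 -0.13678106] collar lr [ 0.60102301 -0.11896574] [ 0.6031133  -0.15538608]
```

Emit:
arm_command --commands '[[[-3.4,-2.4,-10],0,1],[[0,0,-20],0,1],[[0,0,-20],0,1],[[0,0,-20],0,1],[[0,0,-15],0,1],[[0,0,0],0,1],[[0,0,-3],0,1],[[0,0,-3],0,1],[[0,0,-3],0,1],[[0,0,0],0,1]]'

```text
clock: 9.2
position: [0.5964, -0.1391, 0.1651]
tool_rot: [-3.141, 0.0, 0.056]
force: [-0.1, 3.5, -3.3]
grip_width: 0.011
finger_force: 48.9
```

```bash
python3 - <<'E'
from h import *
o=bot.observe();print(o["position"],o["tool_rot"],o["qpos"],o["force"],o["moment"])
E
```

```text
[ 0.59644689 -0.13910606  0.16506854] [-3.14065214e+00  4.00449691e-04  5.61321530e-02] [-0.30853565  0.68546749  0.68583919  1.72082245 -0.52561028  0.92805835
 -0.92361225] [-0.10672418  3.48758966 -3.31210226] [1.1087133  0.15493863 0.03684281]
```

Emit:
arm_command --commands '[[[0,0.7,0],0,1],[[0,0,-2],0,1],[[0,0,-2],0,1],[[0,0,0],0,1]]'

```text
clock: 9.6
position: [0.5961, -0.1389, 0.161]
tool_rot: [-3.141, 0.001, 0.056]
force: [-3.4, 3.7, -2.3]
grip_width: 0.0112
finger_force: 49.3
```

```bash
python3 - <<'E'
from h import *
o=bot.observe();print(o["position"],o["force"],o["moment"])
E
```

```text
[ 0.59606752 -0.13889691  0.16103295] [-3.38685488  3.73773413 -2.34914196] [0.94619564 0.95552461 0.05527348]
```

Emit:
arm_command --commands '[[[-0.8,0.7,0],0,1],[[0,0,-2],0,1],[[0,0,-2],0,1],[[0,0,0],0,1]]'

```text
clock: 10.0
position: [0.5958, -0.1385, 0.157]
tool_rot: [3.141, 0.0, 0.056]
force: [-1.4, 1.0, -3.8]
grip_width: 0.0112
finger_force: 49.3
```

```bash
python3 - <<'E'
from h import *
o=bot.observe();print(o["position"],o["force"],o["moment"])
E
```

```text
[ 0.59576439 -0.13847415  0.15702599] [-1.36530437  0.96609979 -3.80998251] [ 0.2031816   0.3268646  -0.04419875]
```

Emit:
arm_command --commands '[[[-0.4,0.3,-2],0,1],[[0,0,-2],0,1],[[0,0,-2],0,1],[[0,0,-2],0,1],[[0,0,-2],0,1],[[0,0,0],0,1]]'

```text
clock: 10.6
position: [0.5953, -0.138, 0.147]
tool_rot: [-3.142, 0.0, 0.056]
force: [-0.0, -0.1, -2.0]
grip_width: 0.0113
finger_force: 49.3
```

```bash
python3 - <<'E'
from h import *
o=bot.observe();print(o["position"],o["force"],o["moment"])
E
```

```text
[ 0.59527192 -0.13804886  0.14699178] [-1.68883320e-03 -1.04215537e-01 -1.97721245e+00] [-0.00233567 -0.00918771 -0.03938626]
```

Emit:
arm_command --commands '[[[0,0,-2],0,1],[[0,0,-2],0,1],[[0,0,-1],0,1],[[0,0,0],0,1],[[0,0,0],0,0.6],[[0,0,0],0,0.6],[[0,0,0],0,0.6],[[0,0,-1],0,0.6],[[0,0,-1],0,0.6],[[0,0,0],0,0.6]]' --newtons 20

```text
clock: 11.6
position: [0.5953, -0.138, 0.1401]
tool_rot: [-3.142, 0.0, 0.056]
force: [0.5, -0.2, 0.1]
grip_width: 0.017
finger_force: 0.0
```

```bash
python3 - <<'E'
from h import *
o=bot.observe();print(o["position"],o["force"],o["moment"],o["qpos"])
E
```

```text
[ 0.59531426 -0.13800802  0.14014455] [ 0.51657315 -0.23847177  0.0998325 ] [-0.02209154 -0.018627    0.03177865] [-0.29682658  0.71296543  0.66274946  1.74237636 -0.54933986  0.88012645
 -0.90659134]
```

Emit:
arm_command --commands '[[[0,0,0],0.1,0.6],[[0,0,0],0.1,0.6],[[0,0,0],0.1,0.6],[[0,0,0],0.1,0.6],[[0,0,0],0.1,0.6],[[0,0,0],0.1,0.6],[[0,0,0],0.1,0.6],[[0,0,0],0.1,0.6],[[0,0,0],0.1,0.6],[[0,0,0],0.1,0.6],[[0,0,0],0,0.6]]'

```text
clock: 12.7
position: [0.5954, -0.1382, 0.1404]
tool_rot: [3.142, -0.0, 1.057]
force: [0.3, 0.1, -0.6]
grip_width: 0.0172
finger_force: 0.0
```

```bash
cat > st.py <<'E'
from h import *
o=bot.observe();print(np.round(o["position"],4),o["tool_rot"][2].round(3),o["force"].round(2),o["moment"].round(3),o["finger_force"],o["qpos"][6].round(2))
f=grab_frame("scene");i=len(__import__("glob").glob("pics/t*.png"))
p=proj(f,np.array([.5953,-.1385,.125]));x,y=map(int,p);cv2.imwrite(f"pics/t{i}.png",cv2.resize(f["image"][y-30:y+30,x-35:x+35,::-1],None,fx=6,fy=6,interpolation=cv2.INTER_CUBIC))
E
python3 st.py
```

```text
[ 0.5954 -0.1382  0.1404] 1.057 [ 0.28  0.08 -0.56] [-0.     0.009 -0.02 ] 0.0 -0.11
```

Emit:
arm_command --commands '[[[0,0,0],0.05,0.6],[[0,0,0],0.05,0.6],[[0,0,0],0.05,0.6],[[0,0,0],0.05,0.6],[[0,0,0],0,0.6]]'

```text
clock: 13.25
position: [0.5954, -0.1381, 0.1403]
tool_rot: [-3.142, 0.0, 1.254]
force: [-0.7, -0.8, -0.1]
grip_width: 0.0172
finger_force: 0.0
```

```bash
python3 st.py
```

```text
[ 0.5954 -0.1381  0.1403] 1.254 [-0.68 -0.76 -0.11] [ 0.004 -0.039  0.013] 0.04949799200403504 0.05
```

Emit:
arm_command --commands '[[[0,0,0],0.05,0.6],[[0,0,0],0.05,0.6],[[0,0,0],0,0.6]]'

```text
clock: 13.6
position: [0.5954, -0.138, 0.1403]
tool_rot: [-3.142, -0.0, 1.354]
force: [0.0, 0.4, -0.1]
grip_width: 0.0169
finger_force: 0.0
```

```bash
python3 st.py
```

```text
[ 0.5954 -0.138   0.1403] 1.354 [ 0.05  0.45 -0.14] [-0.042 -0.014  0.   ] 0.0 0.13
```

Emit:
arm_command --commands '[[[0,0,0],0.05,0.6],[[0,0,0],0.05,0.6],[[0,0,0],0,0.6]]'

```text
clock: 13.95
position: [0.5954, -0.138, 0.1403]
tool_rot: [-3.142, -0.0, 1.454]
force: [1.0, 0.0, -1.1]
grip_width: 0.0175
finger_force: 0.0
```

```bash
python3 st.py
```

```text
[ 0.5954 -0.138   0.1403] 1.454 [ 0.98  0.03 -1.08] [ 0.024 -0.01  -0.069] 6.214571686591341e-05 0.21
```

Emit:
arm_command --commands '[[[0,0,0],0.05,0.6],[[0,0,0],0.05,0.6],[[0,0,0],0,0.6]]'

```text
clock: 14.3
position: [0.5954, -0.1381, 0.1403]
tool_rot: [-3.142, -0.0, 1.554]
force: [-0.6, 0.1, -0.4]
grip_width: 0.0173
finger_force: 0.0
```

```bash
python3 st.py; python3 -c "
import cv2,glob,numpy as np
a=[cv2.imread(f'pics/t{i}.png') for i in (0,4)];print(len(glob.glob('pics/t*.png')));cv2.imwrite('pics/cmp.png',cv2.resize(np.hstack(a),(800,343)))"
```

```text
[ 0.5954 -0.1381  0.1403] 1.554 [-0.6   0.1  -0.44] [-0.046 -0.013  0.08 ] 0.0 0.29
6[ WARN:0@0.006] global loadsave.cpp:275 findDecoder imread_('pics/t0.png'): can't open/read file: check file path/integrity
Traceback (most recent call last):
ValueError: all the input arrays must have same number of dimensions, but the array at index 0 has 1 dimension(s) and the array at index 1 has 3 dimension(s)
```

```bash
python3 -c "
import cv2,numpy as np
a=[cv2.imread(f'pics/t{i}.png') for i in (1,5)];cv2.imwrite('pics/cmp.png',cv2.resize(np.hstack(a),(800,343)))"
```

```text
(no output)
```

View pics/cmp.png

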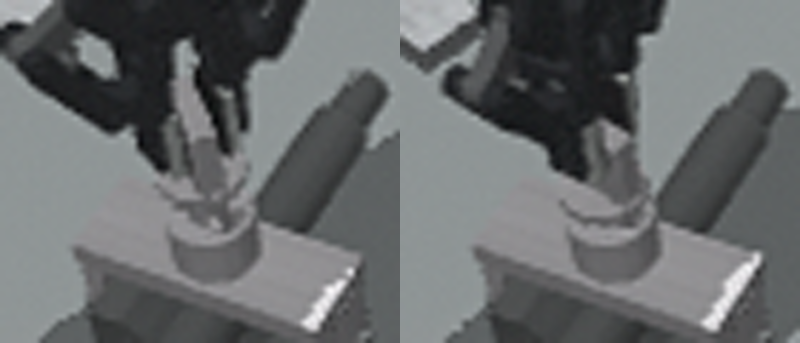

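The drop has happened: between the two frames the collar went down about 20 display pixels, which is about 10 mm. I'll lower the hand, narrow the gap and turn forward.

Emit:
arm_command --commands '[[[0,0,-4],-0.05,0.6],[[0,0,-4],-0.05,0.6],[[0,0,0],0,0.68],[[0,0,0],0,0.68],[[0,0,0],-0.1,0.68],[[0,0,0],-0.1,0.68],[[0,0,0],-0.1,0.68],[[0,0,0],-0.1,0.68],[[0,0,0],-0.1,0.68],[[0,0,0],-0.1,0.68],[[0,0,0],-0.1,0.68],[[0,0,0],0,0.68]]' --newtons 20

```text
clock: 15.55
position: [0.5955, -0.1379, 0.1324]
tool_rot: [3.141, 0.0, 0.754]
force: [-0.1, 0.4, -0.8]
grip_width: 0.014
finger_force: 0.0
```

```bash
python3 st.py
```

```text
[ 0.5955 -0.1379  0.1324] 0.754 [-0.13  0.35 -0.78] [ 0.014 -0.044 -0.042] 0.0 -0.34
```

Emit:
arm_command --commands '[[[0,0,0],-0.07,0.68],[[0,0,0],-0.07,0.68],[[0,0,0],-0.07,0.68],[[0,0,0],-0.07,0.68],[[0,0,0],0,0.68]]'

```text
clock: 16.1
position: [0.5954, -0.138, 0.1323]
tool_rot: [-3.142, 0.0, 0.477]
force: [-0.5, -0.2, 0.4]
grip_width: 0.0136
finger_force: 0.0
```

```bash
python3 st.py
```

```text
[ 0.5954 -0.138   0.1323] 0.477 [-0.48 -0.19  0.39] [-0.002  0.012  0.04 ] 0.009576218538143166 -0.56
```

Emit:
arm_command --commands '[[[0,0,0],-0.05,0.68],[[0,0,0],-0.05,0.68],[[0,0,0],0,0.68]]'

```text
clock: 16.45
position: [0.5954, -0.1381, 0.1323]
tool_rot: [-3.142, 0.0, 0.378]
force: [0.2, -0.5, -1.1]
grip_width: 0.0139
finger_force: 0.0
```

```bash
python3 st.py
```

```text
[ 0.5954 -0.1381  0.1323] 0.378 [ 0.2  -0.51 -1.06] [-0.007  0.016  0.034] 0.0 -0.64
```

Emit:
arm_command --commands '[[[0,0,0],-0.05,0.68],[[0,0,0],-0.05,0.68],[[0,0,0],0,0.68]]'

```text
clock: 16.8
position: [0.5954, -0.1381, 0.1323]
tool_rot: [3.142, 0.0, 0.278]
force: [-0.0, 0.0, 0.6]
grip_width: 0.0137
finger_force: 0.0
```

```bash
python3 st.py
```

```text
[ 0.5954 -0.1381  0.1323] 0.278 [-0.02  0.01  0.62] [-0.006  0.031 -0.008] 0.0 -0.72
```

Screw is roughly 53° forward now. I'll keep the steps small.

Emit:
arm_command --commands '[[[0,0,0],-0.05,0.68],[[0,0,0],-0.05,0.68],[[0,0,0],0,0.68]]'

```text
clock: 17.15
position: [0.5954, -0.138, 0.1323]
tool_rot: [3.142, 0.0, 0.178]
force: [-0.5, 0.3, 0.0]
grip_width: 0.0136
finger_force: 0.0
```

```bash
python3 st.py
```

```text
[ 0.5954 -0.138   0.1323] 0.178 [-0.49  0.25  0.01] [-0.046 -0.019 -0.039] 0.00012664270577555925 -0.8
```

Emit:
arm_command --commands '[[[0,0,0],-0.05,0.68],[[0,0,0],-0.05,0.68],[[0,0,0],0,0.68]]'

```text
clock: 17.5
position: [0.5954, -0.138, 0.1322]
tool_rot: [3.142, 0.0, 0.078]
force: [0.6, 0.5, -0.1]
grip_width: 0.0135
finger_force: 0.0
```

```bash
python3 st.py
```

```text
[ 0.5954 -0.138   0.1322] 0.078 [ 0.64  0.48 -0.11] [ 0.007 -0.027  0.063] 0.0 -0.88
```

Emit:
arm_command --commands '[[[0,0,0],-0.05,0.68],[[0,0,0],-0.05,0.68],[[0,0,0],0,0.68]]'

```text
clock: 17.85
position: [0.5954, -0.138, 0.1323]
tool_rot: [3.142, 0.0, -0.022]
force: [0.9, 0.5, 0.1]
grip_width: 0.0139
finger_force: 0.1
```

```bash
python3 st.py
```

```text
[ 0.5954 -0.138   0.1323] -0.022 [0.89 0.54 0.1 ] [ 0.036 -0.007  0.019] 0.06342492125440913 -0.96
```

Emit:
arm_command --commands '[[[0,0,0],-0.03,0.68],[[0,0,0],-0.03,0.68],[[0,0,0],0,0.68]]'

```text
clock: 18.2
position: [0.5954, -0.138, 0.1323]
tool_rot: [3.142, 0.0, -0.085]
force: [-0.4, -0.4, -0.8]
grip_width: 0.0137
finger_force: 0.1
```

Emit:
arm_command --commands '[[[0,0,0],-0.03,0.68],[[0,0,0],-0.03,0.68],[[0,0,0],0,0.68]]'

```text
clock: 18.5
position: [0.5954, -0.138, 0.1322]
tool_rot: [3.141, 0.0, -0.146]
force: [-0.2, 0.2, 0.0]
grip_width: 0.0141
finger_force: 0.1
```

```bash
python3 st.py
```

```text
[ 0.5954 -0.138   0.1322] -0.146 [-0.16  0.2   0.03] [ 0.005 -0.024 -0.02 ] 0.1244673178280209 -1.06
```

Emit:
arm_command --commands '[[[0,0,0],-0.03,0.68],[[0,0,0],-0.03,0.68],[[0,0,0],0,0.68]]'

```text
clock: 18.85
position: [0.5954, -0.138, 0.1322]
tool_rot: [3.141, 0.0, -0.206]
force: [0.1, 0.5, 0.3]
grip_width: 0.0139
finger_force: 0.4
```

```bash
python3 st.py
```

```text
[ 0.5954 -0.138   0.1322] -0.206 [0.09 0.46 0.32] [-0.036  0.001  0.079] 0.3519572598088416 -1.11
```

Emit:
arm_command --commands '[[[0,0,0],-0.03,0.68],[[0,0,0],0,0.68]]'

```text
clock: 19.1
position: [0.5954, -0.138, 0.1323]
tool_rot: [3.142, 0.0, -0.236]
force: [-0.3, -0.1, 0.2]
grip_width: 0.0135
finger_force: 0.7
```

Emit:
arm_command --commands '[[[0,0,0],-0.03,0.68],[[0,0,0],0,0.68]]'

```text
clock: 19.3
position: [0.5953, -0.138, 0.1322]
tool_rot: [3.142, 0.0, -0.266]
force: [-0.5, 0.0, -0.5]
grip_width: 0.0134
finger_force: 1.1
```

Emit:
arm_command --commands '[[[0,0,0],-0.03,0.68],[[0,0,0],0,0.68]]'

```text
clock: 19.5
position: [0.5953, -0.138, 0.1322]
tool_rot: [3.142, 0.0, -0.296]
force: [-0.6, -0.1, -0.8]
grip_width: 0.0139
finger_force: 1.7
```

```bash
python3 st.py
```

```text
[ 0.5953 -0.138   0.1322] -0.296 [-0.6  -0.08 -0.82] [0.004 0.002 0.028] 1.6865239018807188 -1.18
```

Emit:
arm_command --commands '[[[0,0,0],-0.03,0.68],[[0,0,0],0,0.68]]'

```text
clock: 19.75
position: [0.5953, -0.138, 0.1322]
tool_rot: [3.142, 0.0, -0.326]
force: [-0.8, 0.1, -2.3]
grip_width: 0.0139
finger_force: 2.4
```

Emit:
arm_command --commands '[[[0,0,0],-0.03,0.68],[[0,0,0],0,0.68],[[0,0,0],0,0.68]]'

```text
clock: 20.05
position: [0.5953, -0.138, 0.1322]
tool_rot: [3.141, 0.0, -0.354]
force: [-0.1, -0.3, -2.0]
grip_width: 0.0136
finger_force: 3.2
```

```bash
python3 st.py;for i in 1 2 3;do python3 st.py;done
```

```text
[ 0.5953 -0.138   0.1322] -0.354 [-0.14 -0.31 -1.99] [-0.022  0.009  0.062] 3.1979150720871985 -1.23
[ 0.5953 -0.138   0.1322] -0.354 [ 0.98  0.46 -2.31] [ 0.076 -0.038  0.112] 3.19999469909817 -1.23
[ 0.5953 -0.138   0.1322] -0.354 [-0.43  0.17 -3.65] [0.011 0.009 0.137] 3.2046405383152887 -1.23
[ 0.5953 -0.138   0.1322] -0.354 [ 0.11 -0.27 -3.58] [0.021 0.006 0.112] 3.213203584891744 -1.23
```

Now snug, with 3.2 N on the finger and about 0.1 N m. I'll let go and rise.

Emit:
arm_command --commands '[[[0,0,0],0,0.3],[[0,0,0],0,0],[[0,0,0],0,0],[[0,0,0],0,0],[[0,0,15],0,0],[[0,0,30],0,0],[[0,0,30],0,0],[[0,0,30],0,0],[[0,0,0],0,0],[[0,0,0],0,0]]'

```text
clock: 21.25
position: [0.5956, -0.138, 0.2383]
tool_rot: [-3.141, -0.001, -0.354]
force: [-0.4, 1.0, 0.1]
grip_width: 0.0429
finger_force: 0.0
```

```bash
python3 - <<'E'
from h import *
o=bot.observe();print(o["position"],o["force"])
f=grab_frame("scene");im=f["image"][:,:,::-1]
a=cv2.resize(im[150:240,205:325],None,fx=5,fy=5,interpolation=cv2.INTER_CUBIC)
for z in(.118,.112,.154):
    p=proj(f,np.array([.5953,-.139,z]));print(z,(p[0]-205)*5,(p[1]-150)*5)
cv2.imwrite("pics/end.png",a)
E
```

```text
[ 0.5955785  -0.13801513  0.23832906] [-0.35593618  0.98212934  0.05361745]
0.118 256.35488222316667 183.1461402239509
0.112 257.8934158609195 191.38896305177312
0.154 246.7886644848859 131.89432744967334
```

View pics/end.png

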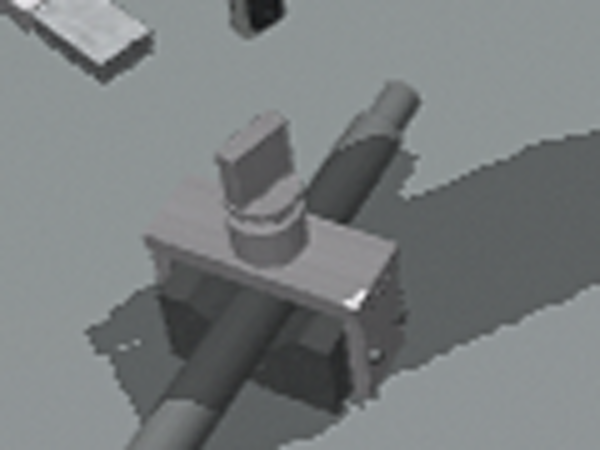

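The screw stands upright in the boss. Its collar is close above the ring, around (265,205), and its wing top is at (253,135), where a foot height of 60 mm should put it.

```bash
python3 -c "
from workcell import ticket
print(ticket.job_done())"
```

```text
the job is handed in; nothing more can be done
None
```

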